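Seat the grinding cup on the sample mill and clamp it

TASK

Load the sample mill: set the steel grinding cup upright in the mill's round collar and, pressing only lightly, turn it until you feel its coupling drop over the brass drive cross and the cup sit fully down, then let go of it and fold the red handle right down so that the toggle clamp holds the lid. Never force a cup that still stands up on the cross, neither by hand nor with the clamp, and leave the bottle, the beaker and the flask where they stand.

Things in the scene. Friction and masses are not known exactly. Their poses are not given: they have to be found in the camera images.
- cup: Closed round grinding cup, steel, black lid: a plain cylinder 60 mm in diameter, 85 mm tall, 0.4 to 0.7 kg. Origin: centre of its underside, z up. Underneath, four lugs 10 mm tall leave a cross-shaped slot 11 mm wide, its arms along the cup's x and y axes, so it fits at every 90 degrees. The lugs lie within 27 mm of the axis, so the foot leads itself into the collar.
- lid (a point): Middle of the cup's lid top, 85 mm above the cup's origin, same axes. The lid is the top 15 mm. Four white strokes on it lie along the arms of the slot underneath.
- mill: Sample mill, fixed to the bench: white motor base, x -100 to 100, y -105 to 165 mm from the origin, 65 mm high. Origin: on the bench below the collar's axis, z up. The toggle clamp's bracket stands at y 89 to 145, x -22 to 22 mm, up to 187 mm high; above it the open clamp arm stands up to 290 mm high at y 105 to 160 mm, leaning away from the collar.
- seat (a point): Centre of the seat floor in the collar, 65 mm above the bench, the mill's axes. A cup fully down has its origin here and its lid 150 mm above the bench. A brass drive cross stands on the seat: two bars 7 mm wide, 39 mm long, 7.5 mm high. A cup whose slot does not match it to about 5 degrees stands 7.5 mm too high; once it matches, it drops fully down.
- collar_mouth (a point): Centre of the collar's mouth, 30 mm above the seat, the mill's axes. Aluminium collar, bore 62 mm, outside 78 mm. The drive cross in it has stopped at any angle, which is not measured; it sits on the stiff motor shaft (0.6 N m turns it, a lightly pressed cup does not).
- clamp_handle (a joint): Angle of the toggle clamp's handle (rad). 1.09: open, as at the start, handle pointing up and away from the collar, 51 degrees above level. 0: clamp closed, handle sloping 11 degrees below level; it stays so by itself, over centre (stop at -0.04). Folding it down swings the clamp arm over onto the lid. It stays where it is left (0.15 N m; moving it takes 2 to 8 N at the grip).
- handle_hinge (a point): Point on the handle's hinge axis, which runs along the mill's x: 124 mm from the collar's axis along the mill's +y, 104 mm above the bench. Axes of the mill. The handle reaches from here towards the mill's +y and is folded down in the mill's y-z plane.
- handle_grip (a point): Point in the handle's red grip, 120 mm from handle_hinge. The grip is 20 mm wide (along the mill's x), 16 mm thick and reaches from 55 to 140 mm from the hinge. Open, this point is 197 mm above the bench; closed, 80 mm, beyond the edge of the mill's base.
- clamp_pad: Orange round pressure pad, 26 mm diameter, at the end of the clamp arm, 112 mm from the arm's hinge; origin at the middle of its pressing face. Spring-mounted: with the clamp closed over a fully seated cup it presses on the lid with about 7 N; the clamp can also be closed over a cup that stands too high, then it presses harder.
- bottle: Small amber glass bottle with a black cap, 52 mm diameter, 105 mm tall; origin at the centre of its underside. To be left alone.
- beaker: Small glass beaker, 51 mm diameter, 62 mm tall; origin at the centre of its underside. To be left alone.
- flask: Small volumetric flask with stopper, 60 mm diameter, 150 mm tall; origin at the centre of its underside. To be left alone.

How it is judged (in metres and radians):
On the way, in this order (a step that is already met when the one before it is completed fails the run):
1. the cup sits fully down on the drive and has been let go, the clamp still open (z of cup in the frame of seat below 0.002 m and horizontal distance between cup and seat below 0.004 m and angle between cup's own z axis and vertical below 0.06 rad and contact force between the fingers and cup below 0.2 N and value of joint clamp_handle above 0.5 rad), for 0.2 s.
2. the handle is folded right down and the pad presses on the lid (value of joint clamp_handle below 0.08 rad and contact force between clamp_pad and cup above 4 N), for 0.2 s.
At the end, for the whole second after the job is handed in: The cup stands upright and at rest in the collar, fully down on the seat (within 2 mm of height, 4 mm sideways, 0.06 rad of tilt), the clamp handle is folded down to within 0.08 rad of closed and the pad presses on the lid with more than 4 N (all of step 2 and z of cup in the frame of seat between -0.003 and 0.002 m and horizontal distance between cup and seat below 0.004 m and angle between cup's own z axis and vertical below 0.06 rad and linear speed of cup below 0.01 m/s); the robot touches nothing.
It fails at once if a cup that is not fully down (more than 3 mm high) and the mill press on each other with more than 70 N (contact force between cup and mill above 70 N and z of cup in the frame of seat above 0.003 m).
It fails at once if the clamp pad presses on a cup that is not fully down (more than 3 mm high) (contact force between clamp_pad and cup above 2 N and z of cup in the frame of seat above 0.003 m).
It fails at once if the bottle is moved by more than 20 mm or tipped (distance of bottle from where it was at the start of the episode above 0.02 m or angle between bottle's own z axis and vertical above 0.3 rad).
It fails at once if the beaker is moved by more than 20 mm or tipped (distance of beaker from where it was at the start of the episode above 0.02 m or angle between beaker's own z axis and vertical above 0.3 rad).
It fails at once if the flask is moved by more than 20 mm or tipped (distance of flask from where it was at the start of the episode above 0.02 m or angle between flask's own z axis and vertical above 0.3 rad).
It also fails if it takes over 72 s, if anything falls off the work surface, if the arm or the gripper's body presses on something with over 40 N, if the wrist force passes 120 N, or if a joint passes its speed limit or range.

ROBOT

A 7-joint arm with a two-finger parallel gripper is mounted at the origin on the work surface. World frame = base frame: x ahead of the robot, y to its left, z up, the work surface at z = 0. Lengths are in m, angles in degrees, forces in N, time in s.
With the tool pointing down it reaches from about 0.425 to 0.825 m from the base axis. Payload 3.6 kg.
Tool frame: the origin (TCP) lies at the very end of the fingers, on their centre line; the grasp point (between the pads) lies 19 mm behind it; z points along the fingers, y is the line along which they close (so a half turn about z gives the same grasp; the last joint's range is limited). The gripper opens to 93 mm and grips with 3 to 60 N. Pads are 15 mm wide; open, the fingers measure 128 mm over their backs; the gripper's body (75 mm by 188 mm) begins 65 mm behind the grasp point.
Start: joints at [-65.403, 35.231, -0.722, 81.555, 0.464, 63.22, -2.315], TCP at [0.286, 0.584, 0.219] pointing down, gripper open.
Joint ranges: [-178.69, 178.69], [-17.37, 117.87], [-77.05, 75.6], [15.02, 138.74], [-78.02, 258.01], [0.78, 113.62], [-162.83, 162.83]. Speed limits (degrees/s): [159.86, 159.86, 180, 180, 180, 180, 180].

INTERFACE

Orientations are given as a 3x3 rotation matrix whose columns are the frame's x, y, z axes.
In Python, from station import telemetry, cams, robot gives the robot as it stands.
- The arm moves only by the tool drive_tool, never from a script. Its argument "motion" is a list of rows, each a list of 4 numbers: the shift along the tool's x, y, z in m, then the turn about the tool's z in rad. In form: [[dx, dy, dz, spin], ...]. A call has 1 to 8 rows; each row shifts and turns the commanded pose from where the row before left it, along the tool's axes as they then stand; what a row does not reach is not made up. A row lasts 1/10 s, in which the tool goes at most 50 mm and 8.59 degrees, less where a joint would pass 70% of its speed; a pose out of reach is approached as far as the arm can. A call is refused whole if a number of a shift passes 0.05 or a number of a turn 0.15, either way. A call with a gripper value outside its range is refused whole. "jaw" is the closure in counts, from 0 (fully open) to 255 (shut), set as the call begins (left out, the last holds). The fingers move at their own pace and stop on an object; "grip_force" is the grip in N (left out, the last holds). Time passes only in rows, so rows that do not move let the fingers close. It gives the time, the measured TCP pose, the force, the opening and the grip force at its end, in the units of the state.
- telemetry.sense(): the state, without advancing time (a new reading comes with each control period).
- cams.capture(name): name is "side" or "top"; returns a dict with "img" (384x512x3 uint8, blue, green, red), "mtx" (3x3 intrinsics, pixels), "k1" (the pictures are not rectified: a ray, as slopes to the right and down, at radius r is drawn at 1 + k1 r^2 times it, then the intrinsics apply), "rvec" (rotation vector, rad) and "tvec" (3), from world to camera coordinates, as OpenCV has them. Camera axes: x right, y down, z forward; pixel columns grow to the right and rows downward; lengths in m; the calibration is good to about 2 mm. A picture is of the moment at which its call begins. There is no depth.
- robot.job_done(): hands the job in; it is judged then, once.
Trained networks look in a picture, given as the dict that the camera call returned (one of the last four; its "shot" number tells which), for a name from the list of things; names that differ only in an ending like _2 or _b are one class to them, and where a whole thing is asked for, a point or a joint stands for the part that bears it (a point fixed in the world has none). Each returns a list of dicts, best first, with "conf" (0 to 1); they miss things now and then, are a little off and sometimes report something else, mostly with a low value. They report only what shows in the picture. A call takes as long as a camera call.
- cams.boxes_of(label, picture): "at" ([column, row] in pixels, amid what is visible of it).
The state is a dict: "clock": time; "joints": joint angles; "joint_vel": joint speeds; "joint_efforts": joint torques, N m; "tool_pos": TCP position; "ee_rot": TCP orientation; "contact_force": force on the tool from outside, world axes, zero at the start; "wrist_torque": the same for the moment, N m; "finger_gap": finger opening in m; "finger_force": force on a finger pad.
Only numpy, scipy, OpenCV 4.12 (cv2) and the standard library are available. Lean on these libraries where they do the work, as an engineer would, in place of code of your own. Each camera call takes 0.05 s, during which the arm holds its last target. There are 200 camera calls.

## Working session

There is one attempt and no reset: what is moved stays moved. The work goes in short steps, Python scripts to look and compute and a tool call to move; the robot and the scene stay as the last step left them, time stands still between calls to the robot, and variables do not carry over. Pictures are saved under pics/ and viewed, at most 10 in all, crops included, and the job is handed in when it is done.

Besides the shell and the picture viewer there is one more tool, called after "Call:" as name(argument=value, ...) on one line, values as JSON. drive_tool: Moves the arm, as the interface text tells. Its arguments: {"type":"object","properties":{"motion":{"type":"array","items":{"type":"array","items":{"type":"number"}}},"jaw":{"type":"number"},"grip_force":{"type":"number"}},"required":["motion"]}

```bash
ls; mkdir -p pics; python3 - <<'E'
from station import telemetry,cams,robot
import cv2,numpy as np
s=telemetry.sense(); print(s)
for n in("side","top"):
    p=cams.capture(n); cv2.imwrite(f"pics/{n}0.png",p["img"])
    print(n,p["mtx"].tolist(),p["k1"],p["rvec"],p["tvec"])
    for l in("cup","lid","mill","collar_mouth","clamp_handle","handle_grip","clamp_pad","bottle","beaker","flask"):
        try: print(l,[(np.round(d["at"],1).tolist(),round(d["conf"],2)) for d in cams.boxes_of(l,p)][:3])
        except Exception as e: print(l,e)
E
```

```text
pics
{'clock': 0.0, 'joints': array([-65.40418638,  35.28717029,  -0.72203697,  81.63929758,
         0.46241333,  63.21891583,  -2.31371843]), 'joint_vel': array([-0.05529307, -0.06454152, -0.0131749 , -0.02308812,  0.11128426,
       -0.13911572,  0.02725641]), 'joint_efforts': array([-2.46497229e-04, -4.58943129e+01,  2.09043687e-01, -1.65744030e+01,
       -6.10745768e-02,  2.03587348e-02,  2.29655579e-04]), 'tool_pos': array([0.28575392, 0.58295411, 0.21751647]), 'ee_rot': array([[-8.97944983e-01,  4.40106398e-01, -1.08001140e-03],
       [ 4.40107723e-01,  8.97942186e-01, -2.24129560e-03],
       [-1.66207414e-05, -2.48788150e-03, -9.99996905e-01]]), 'contact_force': array([-0.18174613,  0.26700054, -0.80153042]), 'wrist_torque': array([ 0.01594452, -0.0257777 ,  0.00286547]), 'finger_force': 0.0, 'finger_gap': 0.09305034047891624}
side [[388.6765533821376, 0.0, 251.76474207290434], [0.0, 388.6765533821376, 199.3211802295359], [0.0, 0.0, 1.0]] -0.09488792089630514 [2.42735548 0.00834602 0.02312553] [-0.59674429  0.03048065  1.20661944]
cup [([214.3, 329.9], 0.6)]
lid [([216.2, 332.7], 0.76)]
mill [([228.4, 175.1], 0.88)]
collar_mouth [([227.3, 174.7], 0.64)]
clamp_handle [([218.2, 117.9], 0.51)]
handle_grip [([219.1, 116.2], 0.68), ([212.9, 332.6], 0.25)]
clamp_pad [([211.7, 334.6], 0.65)]
bottle [([193.8, 293.2], 0.67)]
beaker [([244.7, 288.6], 0.79)]
flask [([320.7, 239.5], 0.95)]
top [[475.37642756608983, 0.0, 253.15971640039567], [0.0, 475.37642756608983, 188.0473430678142], [0.0, 0.0, 1.0]] 0.05206455281051652 [ 2.16982637 -2.13558147  0.19403603] [-0.07964118  0.60989676  1.35385537]
cup []
lid [([371.9, 225.1], 0.8)]
mill [([187.0, 218.8], 0.84)]
collar_mouth [([184.4, 216.8], 0.85)]
clamp_handle [([129.0, 227.0], 0.73)]
handle_grip [([128.5, 227.6], 0.66)]
clamp_pad []
bottle []
beaker [([328.8, 196.7], 0.75)]
flask [([273.7, 133.0], 0.55), ([189.1, 219.1], 0.29)]
```

```bash
python3 - <<'E'
import cv2
for n in("side","top"):
    cv2.imwrite(f"pics/{n}0b.png",cv2.resize(cv2.imread(f"pics/{n}0.png"),(800,600),interpolation=cv2.INTER_CUBIC))
E
```

```text
(no output)
```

View pics/side0b.png

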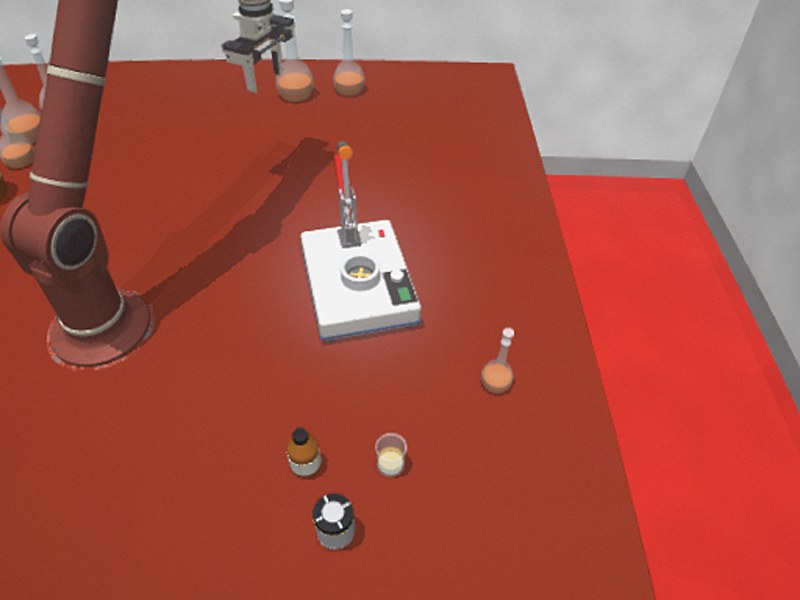

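View pics/top0b.png

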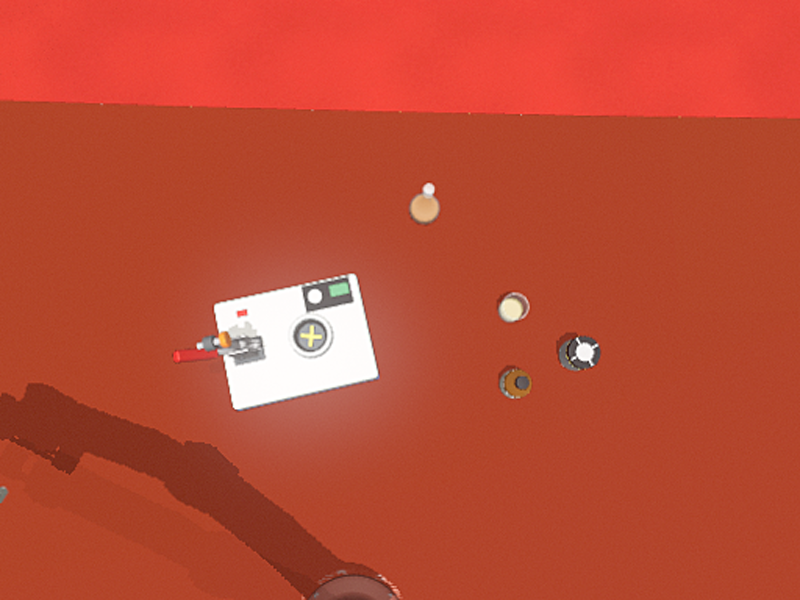

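The side view shows the cup at about (334,515), the bottle at (304,455), the beaker at (391,455), the flask at (497,375) and the mill collar at (360,272), all on the 800-pixel scale. In the top view the cup is at (580,352) and the collar with its yellow cross is at (311,336). Next I'll make orthophotos on known height planes.

```bash
cat >h.py <<'E'
import numpy as np,cv2
from station import telemetry,cams,robot
def proj(p,P):
    P=np.asarray(P,float).reshape(-1,3); d=np.array([p["k1"],0,0,0,0.])
    return cv2.projectPoints(P,np.array(p["rvec"]),np.array(p["tvec"]),np.array(p["mtx"]),d)[0][:,0]
def back(p,uv,z):
    n=cv2.undistortPoints(np.array([[uv]],float),np.array(p["mtx"]),np.array([p["k1"],0,0,0,0.]))[0,0]
    R=cv2.Rodrigues(np.array(p["rvec"]))[0]; c=-R.T@np.array(p["tvec"]); r=R.T@np.r_[n,1]
    return c+r*(z-c[2])/r[2]
def ortho(p,cx,cy,z,half=.05,n=380):
    # column -> +x, row down -> -y
    g=np.linspace(-half,half,n); X,Y=np.meshgrid(cx+g,cy-g)
    m=proj(p,np.stack([X,Y,np.full_like(X,z)],-1)).reshape(n,n,2).astype(np.float32)
    return cv2.remap(p["img"],m[...,0],m[...,1],cv2.INTER_CUBIC)
E
python3 - <<'E'
from h import *
s=cams.capture("side");t=cams.capture("top")
D={"side":s,"top":t}
for l,z in(("lid",.085),("collar_mouth",.095),("bottle",.05),("beaker",.03),("flask",.04),("handle_grip",.19)):
    for n,p in D.items():
        b=cams.boxes_of(l,p)
        if b: print(l,n,np.round(back(p,b[0]["at"],z),3))
k=.64
print("cup top",back(t,(583*k,352*k),.085),"side",back(s,(333*k,512*k),.085))
print("col top",back(t,(311*k,336*k),.095),"side",back(s,(360*k,268*k),.095))
c=back(t,(583*k,352*k),.085)[:2];m=back(t,(311*k,336*k),.095)[:2]
np.save("cm.npy",[c,m])
a=[np.hstack([ortho(D[n],*q,z) for n in("top","side")]) for q,z in((c,.085),(m,.0725))]
o=np.vstack(a)
for i in(0,1):
  for j in(0,1): cv2.drawMarker(o,(190+380*i,190+380*j),(255,0,255),cv2.MARKER_CROSS,12,1)
cv2.imwrite("pics/o.png",cv2.resize(o,(600,600)))
for p,n in((t,"t"),(s,"s")): cv2.imwrite(f"pics/mill_{n}.png",ortho(p,*m,.065,.2,400))
cv2.imwrite("pics/m.png",np.hstack([cv2.imread("pics/mill_t.png"),cv2.imread("pics/mill_s.png")]))
E
```

```text
lid side [ 0.505 -0.421  0.085]
lid top [ 0.506 -0.409  0.085]
collar_mouth side [0.513 0.06  0.095]
collar_mouth top [0.493 0.276 0.095]
bottle side [ 0.455 -0.303  0.05 ]
bottle top [ 0.45 -0.29  0.05]
beaker side [ 0.589 -0.283  0.03 ]
beaker top [ 0.586 -0.295  0.03 ]
flask side [ 0.794 -0.125  0.04 ]
flask top [ 0.778 -0.134  0.04 ]
handle_grip side [0.5   0.154 0.19 ]
handle_grip top [0.488 0.26  0.19 ]
cup top [ 0.50429158 -0.41190461  0.085     ] side [ 0.50674059 -0.41364927  0.085     ]
col top [0.52419698 0.08246273 0.095     ] side [0.52932849 0.07978796 0.095     ]
```

View pics/o.png

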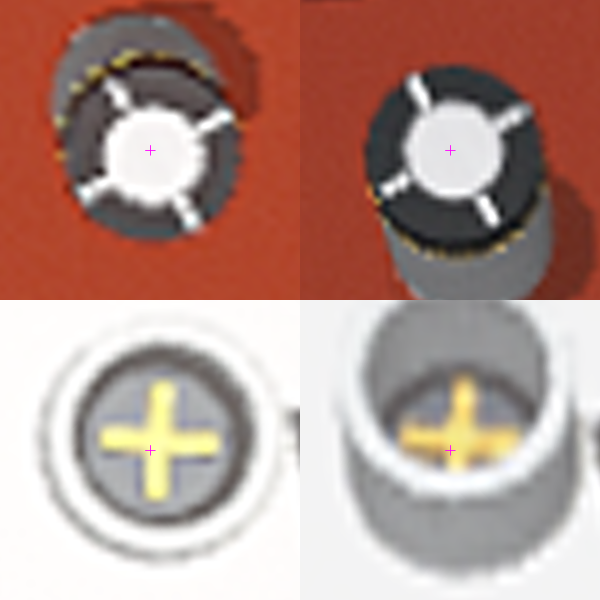

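View pics/m.png

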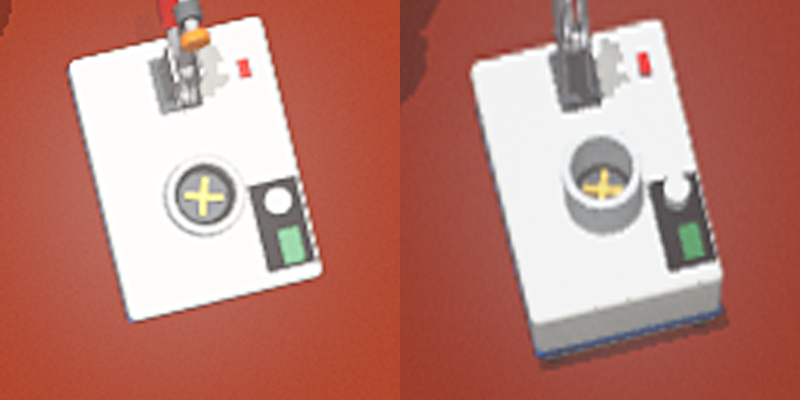

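The lid's strokes lie at about 29° yaw and the cross at about -3°. The mill's yaw is about 13.8°, with its origin near (0.527, 0.086), and the base corners agree with that. I'll refine the lid and cross with template fits.

```bash
cat >fit.py <<'E'
from h import *
from scipy.optimize import minimize
def score(v,M,X,Y,kind):
    x,y,a=v[0]*1e-3,v[1]*1e-3,np.radians(v[2]); u=np.cos(a)*(X-x)+np.sin(a)*(Y-y); w=-np.sin(a)*(X-x)+np.cos(a)*(Y-y)
    hw,hl=(.0035,.0195) if kind=="cross" else (.002,.028)
    s=lambda d:1/(1+np.exp(-d/.0007))
    A=s(hw-abs(w))*s(hl-abs(u)); B=s(hw-abs(u))*s(hl-abs(w)); T=np.maximum(A,B)
    if kind=="lid": T=np.maximum(T,s(.016-np.hypot(u,w)))
    return ((T-M)**2).sum()
def fit(p,cx,cy,z,kind,a0):
    n=200;h=.04;o=ortho(p,cx,cy,z,h,n).astype(float);b,g,r=o[...,0],o[...,1],o[...,2]
    M=np.clip((np.minimum(r,g)-b-20)/60,0,1) if kind=="cross" else np.clip((np.minimum(np.minimum(b,g),r)-120)/60,0,1)
    q=np.linspace(-h,h,n);X,Y=np.meshgrid(q,-q)
    M=M*(np.hypot(X,Y)<(.03 if kind=="lid" else .027))
    res=min((minimize(score,[0,0,a],(M,X,Y,kind),method="Nelder-Mead",options=dict(xatol=.02)) for a in(a0-6,a0+6)),key=lambda r:r.fun)
    return cx+res.x[0]*1e-3,cy+res.x[1]*1e-3,res.x[2],res.fun
E
python3 - <<'E'
from fit import *
for n in("top","side"):
    p=cams.capture(n)
    print(n,np.round(fit(p,.5055,-.413,.085,"lid",29),4),np.round(fit(p,.5277,.086,.0725,"cross",-3),4))
E
```

```text
top [  0.5056  -0.4138  29.778  368.1088] [ 0.5272  0.0853 -2.8996 61.4706]
side [  0.5055  -0.4123  30.1762 203.5471] [ 5.278000e-01  8.580000e-02 -3.225800e+00  4.334628e+02]
```

Call:
drive_tool(motion=[[0, 0, -0.05, 0], [-0.02, 0, -0.05, 0.03], [-0.05, 0, 0, 0.077], [-0.05, 0, 0, 0.077], [-0.05, 0, 0, 0.077], [-0.05, 0, 0, 0.077], [-0.05, 0, 0, 0.077], [-0.05, 0, 0, 0.077]], jaw=0)

```text
clock: 2.7
tool_pos: [0.5357, 0.3875, 0.3149]
ee_rot: [[-0.581, 0.814, 0.0], [0.814, 0.581, 0.0], [0.0, 0.0, -1.0]]
contact_force: [1.2, 1.0, 0.3]
finger_gap: 0.0931
finger_force: 0.0
```

Call:
drive_tool(motion=[[-0.05, 0, 0, 0.077], [-0.05, 0, 0, 0.077], [-0.05, 0, 0, 0.077], [-0.05, 0, 0, 0.077], [-0.05, 0, 0, 0.077], [-0.05, 0, 0, 0.077], [-0.05, 0, 0, 0.077], [-0.05, 0, 0, 0.077]])

```text
clock: 3.5
tool_pos: [0.671, 0.0176, 0.3149]
ee_rot: [[-0.004, 1.0, 0.0], [1.0, 0.004, 0.0], [0.0, 0.0, -1.0]]
contact_force: [1.1, -0.5, 0.0]
finger_gap: 0.0931
finger_force: 0.0
```

Call:
drive_tool(motion=[[-0.05, 0, 0, 0.077], [-0.05, 0, 0, 0.077], [-0.05, 0, 0, 0.077], [-0.05, 0, 0, 0.077], [-0.05, 0, 0, 0.077], [-0.05, 0, 0, 0.077], [-0.03, 0, 0, 0.077], [0, 0, 0, 0]])

```text
clock: 4.3
tool_pos: [0.5985, -0.3069, 0.3155]
ee_rot: [[0.517, 0.856, -0.002], [0.856, -0.517, -0.005], [-0.005, 0.0, -1.0]]
contact_force: [0.1, -0.3, 0.5]
finger_gap: 0.0929
finger_force: 0.0
```

```bash
cat >to.py <<'E'
import sys
from h import *
s=telemetry.sense();R=s["ee_rot"];T=np.array(list(map(float,sys.argv[1:4])));yaw=float(sys.argv[4])
y=R[:,1];cur=np.degrees(np.arctan2(y[1],y[0]));d=(yaw-cur+90)%180-90
print("t",s["clock"],"pos",np.round(s["tool_pos"],4),"yaw",round(cur,2),"tooldelta",np.round(R.T@(T-s["tool_pos"]),4),"spin",round(-np.radians(d),3))
print("tilt",np.round(R[:,2],4),"F",np.round(s["contact_force"],2),"M",np.round(s["wrist_torque"],3),"gap",s["finger_gap"],"ff",s["finger_force"],"j7",round(s["joints"][6],1))
E
python3 to.py .5055 -.413 .045 -39
```

```text
t 4.3 pos [ 0.5985 -0.3069  0.3155] yaw -31.15 tooldelta [-0.1375 -0.0248  0.2712] spin 0.137
tilt [-0.0025 -0.0047 -1.    ] F [ 0.13 -0.26  0.5 ] M [-0.013  0.111 -0.011] gap 0.09289928407495131 ff 0.0 j7 5.8
```

Call:
drive_tool(motion=[[-0.046, -0.008, 0, 0], [-0.046, -0.008, 0, 0], [-0.0455, -0.009, 0, 0], [0, 0, 0.03, 0.137], [0, 0, 0.04, 0], [0, 0, 0.04, 0], [0, 0, 0, 0], [0, 0, 0, 0]])

```text
clock: 5.1
tool_pos: [0.5126, -0.4047, 0.2055]
ee_rot: [[0.618, 0.786, 0.0], [0.786, -0.618, 0.001], [0.001, -0.0, -1.0]]
contact_force: [0.0, -0.1, 0.5]
finger_gap: 0.093
finger_force: 0.0
```

```bash
python3 to.py .5055 -.413 .045 -39
```

```text
t 5.1 pos [ 0.5126 -0.4047  0.2055] yaw -38.19 tooldelta [-0.011  -0.0005  0.1605] spin 0.014
tilt [ 2.e-04  6.e-04 -1.e+00] F [ 0.03 -0.11  0.54] M [-0.104  0.136  0.031] gap 0.09302408028267627 ff 0.0 j7 13.5
```

Call:
drive_tool(motion=[[-0.011, -0.0005, 0.02, 0.014], [0, 0, 0.045, 0], [0, 0, 0.045, 0], [0, 0, 0.035, 0], [0, 0, 0.0155, 0], [0, 0, 0, 0], [0, 0, 0, 0]])

```text
clock: 5.8
tool_pos: [0.5059, -0.4156, 0.0473]
ee_rot: [[0.631, 0.776, 0.004], [0.776, -0.631, -0.004], [-0.0, 0.005, -1.0]]
contact_force: [0.2, 0.1, 0.6]
finger_gap: 0.0931
finger_force: 0.0
```

Call:
drive_tool(motion=[[0, 0, 0, 0], [0, 0, 0, 0], [0, 0, 0, 0], [0, 0, 0, 0], [0, 0, 0, 0], [0, 0, 0, 0], [0, 0, 0, 0], [0, 0, 0, 0]], jaw=255, grip_force=30)

```text
clock: 6.6
tool_pos: [0.5044, -0.4142, 0.045]
ee_rot: [[0.631, 0.776, 0.0], [0.776, -0.631, -0.0], [0.0, 0.001, -1.0]]
contact_force: [0.8, -0.5, 2.7]
finger_gap: 0.0597
finger_force: 30.0
```

```bash
python3 to.py .5055 -.413 .045 -39
```

```text
t 6.6 pos [ 0.5044 -0.4142  0.045 ] yaw -39.13 tooldelta [ 0.0016  0.0001 -0.    ] spin -0.002
tilt [ 5.e-04 -4.e-04 -1.e+00] F [ 0.81 -0.5   2.65] M [0.029 0.188 0.039] gap 0.0596993702863125 ff 30.00018909573555 j7 18.3
```

Call:
drive_tool(motion=[[0, 0, -0.02, 0], [0, 0, -0.04, 0], [0, 0, -0.045, 0], [0, 0, -0.045, 0], [0, 0, -0.025, 0], [0, 0, 0, 0]])

```text
clock: 7.2
tool_pos: [0.505, -0.4154, 0.2224]
ee_rot: [[0.631, 0.776, 0.004], [0.776, -0.631, -0.004], [-0.0, 0.006, -1.0]]
contact_force: [0.3, -1.1, -5.5]
finger_gap: 0.0595
finger_force: 30.0
```

Call:
drive_tool(motion=[[0.0366, -0.027, 0, -0.09], [0.039, -0.0237, 0, -0.09], [0.041, -0.02, 0, -0.09], [0.0425, -0.0163, 0, -0.09], [0.044, -0.0124, 0, -0.09], [0.0448, -0.0084, 0, -0.09], [0.0453, -0.0043, 0, -0.09], [0.0455, 0, 0, -0.09]])

```text
clock: 8.0
tool_pos: [0.5191, -0.0474, 0.2163]
ee_rot: [[-0.041, 0.999, -0.007], [0.999, 0.041, 0.0], [0.001, -0.007, -1.0]]
contact_force: [1.5, 1.0, -5.1]
finger_gap: 0.0594
finger_force: 30.0
```

Call:
drive_tool(motion=[[0.0454, 0.004, 0, -0.09], [0.0448, 0.008, 0, -0.09], [0.044, 0.012, 0, -0.09], [0, 0, 0, 0], [0, 0, 0, 0], [0, 0, 0, 0]])

```text
clock: 8.6
tool_pos: [0.527, 0.0849, 0.2174]
ee_rot: [[-0.3, 0.954, -0.005], [0.954, 0.3, -0.002], [-0.001, -0.005, -1.0]]
contact_force: [-0.1, 0.0, -5.9]
finger_gap: 0.0596
finger_force: 30.0
```

```bash
python3 to.py .5275 .0855 .15 17.8; python3 - <<'E'
from fit import *
P=telemetry.sense()["tool_pos"]
for n in("top","side"):
    p=cams.capture(n); cv2.imwrite(f"pics/g_{n}.png",p["img"])
    print(n,np.round(fit(p,P[0],P[1],P[2]+.04,"lid",-3),4))
    o=ortho(p,P[0],P[1],P[2]+.04,.08,300); cv2.imwrite(f"pics/go_{n}.png",o)
cv2.imwrite("pics/go.png",np.hstack([cv2.imread(f"pics/go_{n}.png") for n in("top","side")]))
E
```

```text
t 8.6 pos [0.527  0.0849 0.2174] yaw 17.48 tooldelta [0.0005 0.001  0.0674] spin -0.006
tilt [-0.0048 -0.0023 -1.    ] F [-0.1   0.02 -5.85] M [-0.127  0.087  0.033] gap 0.05962771070923594 ff 29.997435361146927 j7 12.2
top [ 4.5280000e-01 -1.2400000e-02 -4.8670030e+02  1.3853728e+03]
side [ 5.2670000e-01  8.8100000e-02 -3.9629000e+00  2.2986056e+03]
```

View pics/go.png

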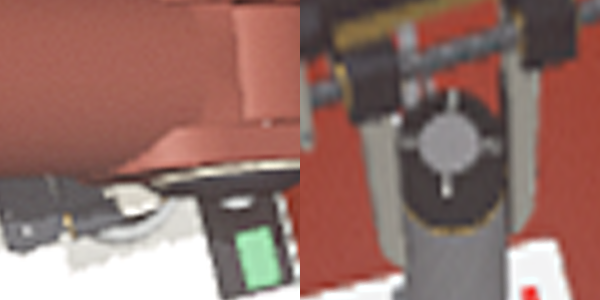

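Call:
drive_tool(motion=[[-0.0018, 0.0007, 0.02, -0.006], [0, 0, 0.03, 0], [0, 0, 0.015, 0], [0, 0, 0, 0], [0, 0, 0, 0], [0, 0, 0, 0]])

```text
clock: 9.3
tool_pos: [0.531, 0.0847, 0.1558]
ee_rot: [[-0.307, 0.952, 0.003], [0.952, 0.307, 0.0], [-0.001, 0.003, -1.0]]
contact_force: [0.9, -0.5, -5.3]
finger_gap: 0.0597
finger_force: 30.0
```

```bash
python3 to.py .5282 .0834 .11 17.8
```

```text
t 9.3 pos [0.531  0.0847 0.1558] yaw 17.88 tooldelta [-0.0004 -0.0032  0.0458] spin 0.001
tilt [ 2.8e-03  3.0e-04 -1.0e+00] F [ 0.94 -0.52 -5.35] M [-0.048  0.042  0.046] gap 0.05966282054864274 ff 29.99774694442749 j7 13.8
```

Call:
drive_tool(motion=[[0, 0, 0, 0], [0, 0, 0, 0], [0, 0, 0, 0], [0, 0, 0, 0]])

```text
clock: 9.7
tool_pos: [0.5299, 0.0852, 0.1548]
ee_rot: [[-0.308, 0.951, 0.0], [0.951, 0.308, 0.0], [-0.0, 0.0, -1.0]]
contact_force: [-0.2, 0.4, -6.1]
finger_gap: 0.0595
finger_force: 30.0
```

```bash
python3 to.py .5282 .0834 .11 17.8
```

```text
t 9.7 pos [0.5299 0.0852 0.1548] yaw 17.94 tooldelta [-0.0012 -0.0022  0.0448] spin 0.002
tilt [ 4.e-04  1.e-04 -1.e+00] F [-0.19  0.36 -6.12] M [-0.021  0.018  0.044] gap 0.05945701733539978 ff 29.99762937426567 j7 13.8
```

Call:
drive_tool(motion=[[-0.0012, -0.0022, 0.003, 0], [0, 0, 0.004, 0], [0, 0, 0.004, 0], [0, 0, 0.003, 0], [0, 0, 0, 0], [0, 0, 0, 0], [0, 0, 0, 0], [0, 0, 0, 0]])

```text
clock: 10.5
tool_pos: [0.5283, 0.0833, 0.1407]
ee_rot: [[-0.308, 0.951, 0.0], [0.951, 0.308, 0.0], [-0.0, 0.0, -1.0]]
contact_force: [0.7, 0.4, -7.0]
finger_gap: 0.0599
finger_force: 30.0
```

```bash
python3 to.py .5282 .0834 .11 17.8
```

```text
t 10.5 pos [0.5283 0.0833 0.1407] yaw 17.93 tooldelta [ 0.0001 -0.0001  0.0307] spin 0.002
tilt [ 4.e-04  0.e+00 -1.e+00] F [ 0.68  0.43 -6.97] M [-0.044  0.031 -0.001] gap 0.05990121169922457 ff 29.997708052396774 j7 14.3
```

Call:
drive_tool(motion=[[0, 0, 0.003, 0], [0, 0, 0.003, 0], [0, 0, 0.002, 0], [0, 0, 0, 0], [0, 0, 0, 0]])

```text
clock: 11.0
tool_pos: [0.5281, 0.0833, 0.1325]
ee_rot: [[-0.308, 0.951, -0.0], [0.951, 0.308, -0.0], [0.0, -0.0, -1.0]]
contact_force: [-0.1, -0.0, -6.5]
finger_gap: 0.0597
finger_force: 30.0
```

Call:
drive_tool(motion=[[0, 0, 0.002, 0], [0, 0, 0.001, 0], [0, 0, 0.001, 0], [0, 0, 0, 0], [0, 0, 0, 0]])

```text
clock: 11.5
tool_pos: [0.5281, 0.0833, 0.1286]
ee_rot: [[-0.308, 0.951, -0.0], [0.951, 0.308, -0.0], [-0.0, -0.0, -1.0]]
contact_force: [0.6, -0.3, -5.8]
finger_gap: 0.0598
finger_force: 30.0
```

Call:
drive_tool(motion=[[0, 0, 0.002, 0], [0, 0, 0.002, 0], [0, 0, 0.001, 0], [0, 0, 0, 0], [0, 0, 0, 0]])

```text
clock: 12.0
tool_pos: [0.5281, 0.0834, 0.1235]
ee_rot: [[-0.308, 0.951, -0.0], [0.951, 0.308, -0.0], [0.0, -0.0, -1.0]]
contact_force: [-0.3, 0.5, -6.4]
finger_gap: 0.0596
finger_force: 30.0
```

Call:
drive_tool(motion=[[0, 0, 0.002, 0], [0, 0, 0.002, 0], [0, 0, 0.001, 0], [0, 0, 0, 0], [0, 0, 0, 0]])

```text
clock: 12.5
tool_pos: [0.5281, 0.0834, 0.1185]
ee_rot: [[-0.308, 0.951, -0.0], [0.951, 0.308, -0.0], [0.0, -0.0, -1.0]]
contact_force: [1.3, 0.1, -5.3]
finger_gap: 0.0595
finger_force: 30.0
```

Next comes the height of the cross, so I go in 1–2 mm steps and watch the force.

Call:
drive_tool(motion=[[0, 0, 0.001, 0], [0, 0, 0.001, 0], [0, 0, 0, 0], [0, 0, 0, 0], [0, 0, 0, 0]])

```text
clock: 13.0
tool_pos: [0.528, 0.0834, 0.1166]
ee_rot: [[-0.308, 0.951, -0.0], [0.951, 0.308, -0.0], [0.0, -0.0, -1.0]]
contact_force: [-0.7, -0.5, -5.5]
finger_gap: 0.0593
finger_force: 30.0
```

Call:
drive_tool(motion=[[0, 0, 0.001, 0], [0, 0, 0.001, 0], [0, 0, 0, 0], [0, 0, 0, 0], [0, 0, 0, 0]])

```text
clock: 13.5
tool_pos: [0.528, 0.0834, 0.1145]
ee_rot: [[-0.308, 0.951, -0.0], [0.951, 0.308, -0.0], [0.0, -0.0, -1.0]]
contact_force: [-0.2, 0.2, -5.2]
finger_gap: 0.0603
finger_force: 30.0
```

Bottom at about 0.0695 is below the cross top with no contact, so it seems to be dropping over the cross.

Call:
drive_tool(motion=[[0, 0, 0.001, 0], [0, 0, 0.001, 0], [0, 0, 0, 0], [0, 0, 0, 0], [0, 0, 0, 0]])

```text
clock: 14.0
tool_pos: [0.5281, 0.0834, 0.1126]
ee_rot: [[-0.308, 0.951, -0.0], [0.951, 0.308, 0.0], [0.0, -0.0, -1.0]]
contact_force: [0.1, 0.2, -5.8]
finger_gap: 0.0599
finger_force: 30.0
```

Call:
drive_tool(motion=[[0, 0, 0.001, 0], [0, 0, 0.001, 0], [0, 0, 0, 0], [0, 0, 0, 0], [0, 0, 0, 0]])

```text
clock: 14.5
tool_pos: [0.5281, 0.0833, 0.1105]
ee_rot: [[-0.308, 0.951, -0.0], [0.951, 0.308, -0.0], [-0.0, -0.0, -1.0]]
contact_force: [-0.7, -0.6, -5.2]
finger_gap: 0.0595
finger_force: 30.0
```

Call:
drive_tool(motion=[[0, 0, 0.001, 0], [0, 0, 0, 0], [0, 0, 0, 0], [0, 0, 0, 0]])

```text
clock: 14.9
tool_pos: [0.5282, 0.0833, 0.1099]
ee_rot: [[-0.308, 0.951, 0.0], [0.951, 0.308, 0.0], [-0.0, 0.0, -1.0]]
contact_force: [0.2, -0.4, -1.3]
finger_gap: 0.0593
finger_force: 30.0
```

Call:
drive_tool(motion=[[0, 0, 0.0005, 0], [0, 0, 0, 0], [0, 0, 0, 0], [0, 0, 0, 0]])

```text
clock: 15.3
tool_pos: [0.5282, 0.0833, 0.1099]
ee_rot: [[-0.308, 0.951, 0.0], [0.951, 0.308, 0.0], [0.0, 0.0, -1.0]]
contact_force: [-1.8, -1.0, 5.9]
finger_gap: 0.0599
finger_force: 30.0
```

Contact came at TCP 0.1099, which is exactly the seat height. I'll release and rise.

Call:
drive_tool(motion=[[0, 0, 0, 0], [0, 0, 0, 0], [0, 0, 0, 0], [0, 0, 0, 0], [0, 0, 0, 0], [0, 0, 0, 0], [0, 0, 0, 0], [0, 0, 0, 0]], jaw=0)

```text
clock: 16.1
tool_pos: [0.5281, 0.0833, 0.109]
ee_rot: [[-0.308, 0.951, -0.0], [0.951, 0.308, -0.0], [-0.0, -0.0, -1.0]]
contact_force: [-0.7, -0.8, -0.1]
finger_gap: 0.0928
finger_force: 0.0
```

Call:
drive_tool(motion=[[0, 0, -0.01, 0], [0, 0, -0.03, 0], [0, 0, -0.05, 0], [0, 0, -0.05, 0], [0, 0, -0.05, 0], [0, 0, -0.05, 0], [0, 0, 0, 0], [0, 0, 0, 0]])

```text
clock: 16.9
tool_pos: [0.5283, 0.0833, 0.3507]
ee_rot: [[-0.308, 0.951, 0.003], [0.951, 0.308, 0.001], [-0.0, 0.003, -1.0]]
contact_force: [0.0, -0.6, -0.9]
finger_gap: 0.093
finger_force: 0.0
```

```bash
python3 to.py .479 .279 .3 -76; python3 - <<'E'
from fit import *
p=cams.capture("side")
for z in(.15,.1575): print(np.round(fit(p,.5275,.0855,z,"lid",-3),4))
t=cams.capture("top")
cv2.imwrite("pics/r.png",np.hstack([ortho(p,.5275,.0855,.15,.06,400),ortho(t,.50,.2,.15,.15,400)]))
E
```

```text
t 16.9 pos [0.5283 0.0833 0.3507] yaw 17.93 tooldelta [0.2014 0.0132 0.0507] spin -1.502
tilt [ 3.2e-03  8.0e-04 -1.0e+00] F [ 0.02 -0.61 -0.87] M [-0.05   0.07  -0.046] gap 0.09303313487329469 ff 0.0 j7 11.2
[ 5.2740000e-01  8.5600000e-02 -2.5355000e+00  2.3186744e+03]
[ 5.2890000e-01  7.8100000e-02 -3.5600000e-01  3.8198655e+03]
```

View pics/r.png

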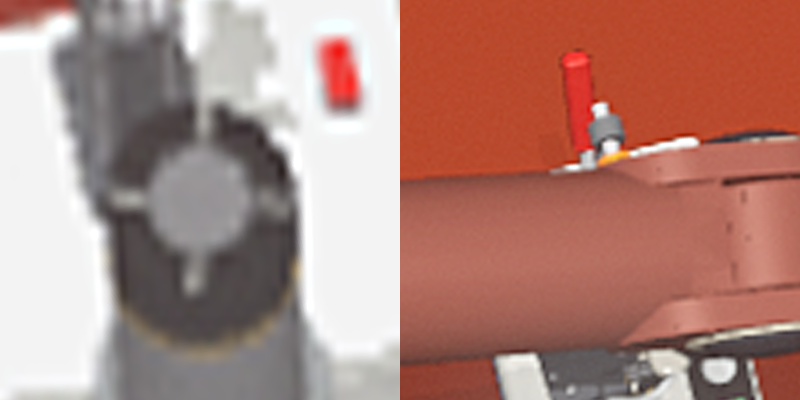

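The lid fit at z = 0.150 matches the cross centre, so the cup is seated and released, and the handle is still open in the right-hand view. I'll close the fingers and go above the handle.

Call:
drive_tool(motion=[[0, 0, 0, 0.072], [0.04, 0, 0, 0], [0.05, 0, 0, 0], [0.05, 0, 0, 0], [0.04, 0, 0, 0], [0.017, 0, 0, 0], [0, 0, 0, 0], [0, 0, 0, 0]], jaw=255)

```text
clock: 17.8
tool_pos: [0.481, 0.2732, 0.3476]
ee_rot: [[-0.238, 0.971, -0.002], [0.971, 0.238, -0.003], [-0.002, -0.003, -1.0]]
contact_force: [0.2, -0.6, -1.1]
finger_gap: 0.0335
finger_force: 0.0
```

Call:
drive_tool(motion=[[0, 0, 0.04, 0], [0, 0, 0.04, 0], [0, 0, 0.03, 0], [0, 0, 0, 0], [0, 0, 0, 0], [0, 0, 0, 0], [0, 0, 0, 0]])

```text
clock: 18.5
tool_pos: [0.4823, 0.2747, 0.2411]
ee_rot: [[-0.238, 0.971, 0.003], [0.971, 0.238, 0.002], [0.001, 0.004, -1.0]]
contact_force: [-0.6, -0.0, -0.8]
finger_gap: 0.0003
finger_force: 0.0
```

```bash
python3 to.py .4811 .2745 .2131 13.8; python3 - <<'E'
from h import *
p=cams.capture("side")
cv2.imwrite("pics/hd.png",cv2.resize(p["img"][40:190,120:320],(800,600),interpolation=cv2.INTER_CUBIC))
E
```

```text
t 18.5 pos [0.4823 0.2747 0.2411] yaw 13.77 tooldelta [ 0.     -0.0014  0.0279] spin -0.001
tilt [ 0.0034  0.0019 -1.    ] F [-0.58 -0.01 -0.84] M [-0.105  0.013  0.021] gap 0.00028020412712313254 ff 0.0 j7 -13.6
```

View pics/hd.png

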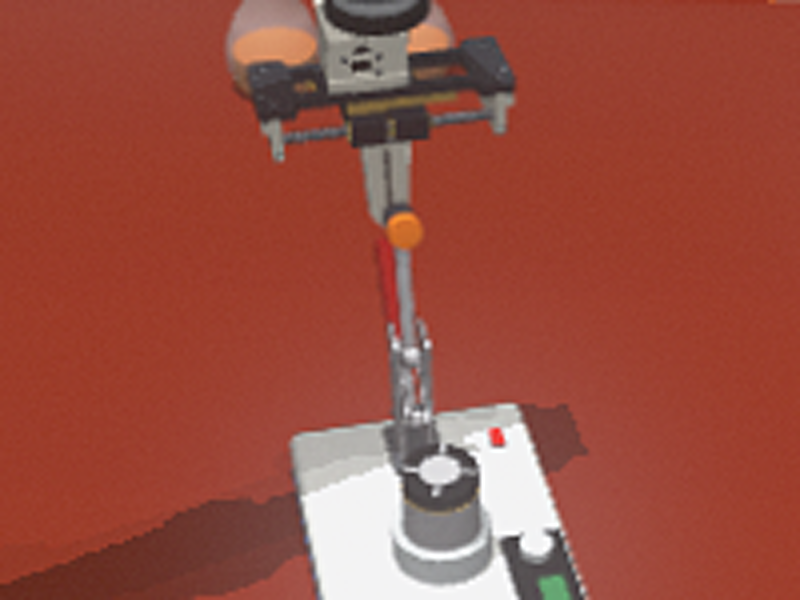

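The closed fingers, ending near (390,210), are right above the red handle at (387,270), and the cup sits low in the collar at (440,490). Now I fold the handle along its arc.

Call:
drive_tool(motion=[[0, -0.0005, 0.014, 0], [0, 0, 0.013, 0], [0.008, 0, 0.01, 0], [0.008, 0, 0.01, 0], [0.0065, 0, 0.009, 0], [0.0065, 0, 0.009, 0], [0, 0, 0, 0], [0, 0, 0, 0]])

```text
clock: 19.35
tool_pos: [0.4733, 0.3027, 0.1736]
ee_rot: [[-0.239, 0.971, -0.001], [0.971, 0.239, -0.001], [-0.001, -0.001, -1.0]]
contact_force: [-0.2, -0.7, -0.5]
finger_gap: 0.0005
finger_force: 0.0
```

```bash
python3 to.py .4741 .3029 .1752 13.8
```

```text
t 19.35 pos [0.4733 0.3027 0.1736] yaw 13.84 tooldelta [-0.      0.0008 -0.0016] spin 0.001
tilt [-9.e-04 -8.e-04 -1.e+00] F [-0.22 -0.73 -0.52] M [-0.079  0.042 -0.007] gap 0.0004959716016350463 ff 0.0 j7 -15.7
```

Call:
drive_tool(motion=[[0.005, 0, 0.01, 0], [0.005, 0, 0.0085, 0], [0.0035, 0, 0.0105, 0], [0.0035, 0, 0.0105, 0], [0.0015, 0, 0.011, 0], [0.0015, 0, 0.011, 0], [0, 0, 0, 0], [0, 0, 0, 0]])

```text
clock: 20.15
tool_pos: [0.4689, 0.3218, 0.1122]
ee_rot: [[-0.238, 0.971, -0.001], [0.971, 0.238, -0.001], [-0.0, -0.001, -1.0]]
contact_force: [0.3, 0.2, 0.4]
finger_gap: 0.0005
finger_force: 0.0
```

```bash
python3 to.py .4693 .3224 .112 13.8;  python3 - <<'E'
from h import *
p=cams.capture("side")
cv2.imwrite("pics/hd2.png",cv2.resize(p["img"][40:190,120:320],(800,600),interpolation=cv2.INTER_CUBIC))
E
```

```text
t 20.15 pos [0.4689 0.3218 0.1122] yaw 13.79 tooldelta [0.0005 0.0005 0.0002] spin -0.0
tilt [-5.e-04 -6.e-04 -1.e+00] F [0.33 0.16 0.41] M [-0.083  0.055 -0.012] gap 0.0005148119549796283 ff 0.0 j7 -16.8
```

View pics/hd2.png

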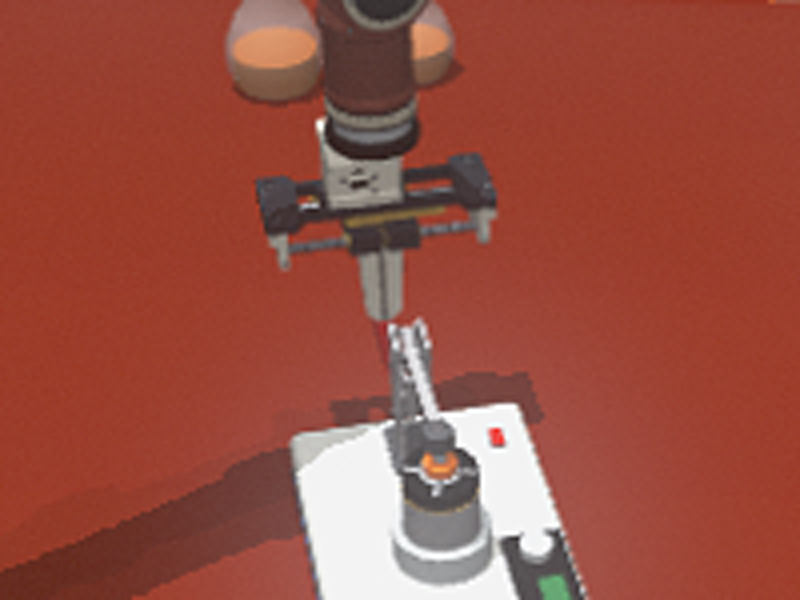

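The clamp arm has swung over and the orange pad at (440,465) is just above the lid. The last stretch follows.

Call:
drive_tool(motion=[[0, 0, 0.007, 0], [0, 0, 0.007, 0], [-0.0005, 0, 0.005, 0], [0, 0, 0.002, 0], [0, 0, 0, 0], [0, 0, 0, 0], [0, 0, 0, 0]])

```text
clock: 20.9
tool_pos: [0.4683, 0.3212, 0.0912]
ee_rot: [[-0.239, 0.971, -0.002], [0.971, 0.239, -0.001], [-0.001, -0.002, -1.0]]
contact_force: [-0.1, -0.2, -0.1]
finger_gap: 0.0005
finger_force: 0.0
```

Call:
drive_tool(motion=[[0, 0, 0.0015, 0], [0, 0, 0.0015, 0], [0, 0, 0, 0], [0, 0, 0, 0], [0, 0, 0, 0]])

```text
clock: 21.4
tool_pos: [0.469, 0.3217, 0.0885]
ee_rot: [[-0.239, 0.971, -0.0], [0.971, 0.239, 0.0], [0.0, -0.0, -1.0]]
contact_force: [0.6, 0.0, -0.0]
finger_gap: 0.0003
finger_force: 0.0
```

Call:
drive_tool(motion=[[0, 0, 0.001, 0], [0, 0, 0.001, 0], [0, 0, 0, 0], [0, 0, 0, 0], [0, 0, 0, 0]])

```text
clock: 21.9
tool_pos: [0.4689, 0.3216, 0.0865]
ee_rot: [[-0.239, 0.971, -0.0], [0.971, 0.239, -0.0], [0.0, -0.0, -1.0]]
contact_force: [0.5, 0.9, 0.3]
finger_gap: 0.0005
finger_force: 0.0
```

Call:
drive_tool(motion=[[0, 0, 0.001, 0], [0, 0, 0, 0], [0, 0, 0, 0], [0, 0, 0, 0]])

```text
clock: 22.3
tool_pos: [0.469, 0.3216, 0.0855]
ee_rot: [[-0.239, 0.971, -0.0], [0.971, 0.239, -0.0], [0.0, -0.0, -1.0]]
contact_force: [-0.5, 0.3, -0.0]
finger_gap: 0.0004
finger_force: 0.0
```

Call:
drive_tool(motion=[[0, 0, 0.001, 0], [0, 0, 0, 0], [0, 0, 0, 0], [0, 0, 0, 0]])

```text
clock: 22.7
tool_pos: [0.4691, 0.3217, 0.0849]
ee_rot: [[-0.239, 0.971, 0.0], [0.971, 0.239, 0.0], [0.0, 0.0, -1.0]]
contact_force: [-0.7, -0.8, 3.6]
finger_gap: 0.0006
finger_force: 1.7
```

Call:
drive_tool(motion=[[0, 0, 0.001, 0], [0, 0, 0, 0], [0, 0, 0, 0], [0, 0, 0, 0]])

```text
clock: 23.1
tool_pos: [0.4692, 0.3217, 0.0846]
ee_rot: [[-0.239, 0.971, 0.0], [0.971, 0.239, 0.0], [0.0, 0.001, -1.0]]
contact_force: [-1.3, -1.8, 9.5]
finger_gap: 0.0003
finger_force: 4.0
```

Call:
drive_tool(motion=[[0, 0, 0.001, 0], [0, 0, 0, 0], [0, 0, 0, 0], [0, 0, 0, 0]])

```text
clock: 23.5
tool_pos: [0.4693, 0.3217, 0.0845]
ee_rot: [[-0.239, 0.971, 0.001], [0.971, 0.239, 0.001], [0.001, 0.001, -1.0]]
contact_force: [-2.9, -0.8, 13.2]
finger_gap: 0.0005
finger_force: 6.3
```

The handle is now firm against its stop, at a height that matches -0.04 rad. I'll retreat and check.

Call:
drive_tool(motion=[[0, 0, -0.01, 0], [0, 0, -0.03, 0], [0.03, 0, -0.05, 0], [0.03, 0, -0.05, 0], [0.03, 0, -0.03, 0], [0, 0, 0, 0], [0, 0, 0, 0], [0, 0, 0, 0]])

```text
clock: 24.3
tool_pos: [0.4494, 0.3988, 0.2368]
ee_rot: [[-0.237, 0.971, -0.002], [0.971, 0.237, -0.003], [-0.003, -0.003, -1.0]]
contact_force: [0.5, 0.3, 0.1]
finger_gap: 0.0004
finger_force: 0.0
```

```bash
python3 - <<'E'
from h import *
p=cams.capture("side");t=cams.capture("top")
a=cv2.resize(p["img"][60:190,140:313],(400,300),interpolation=cv2.INTER_CUBIC)
b=cv2.resize(t["img"][150:280,90:263],(400,300),interpolation=cv2.INTER_CUBIC)
cv2.imwrite("pics/end.png",np.hstack([a,b]))
print(telemetry.sense()["tool_pos"],telemetry.sense()["contact_force"])
# expected handle end: closed vs start pixel positions
for ph in(-13,0,15):
    f=np.radians(ph);y=.124+.14*np.cos(f);z=.104+.14*np.sin(f)
    q=(.5275-.2385*y,.0855+.971*y,z);print(ph,[np.round(proj(c,[q])[0],1) for c in(p,t)])
E
```

```text
[0.44961546 0.39868008 0.23669572] [-0.41866005 -0.44688762  0.36294051]
-13 [array([215.3, 124.5]), array([107.7, 235.3])]
0 [array([214.7, 116.7]), array([103.3, 234.9])]
15 [array([214.4, 109. ]), array([101.2, 233.8])]
```

View pics/end.png

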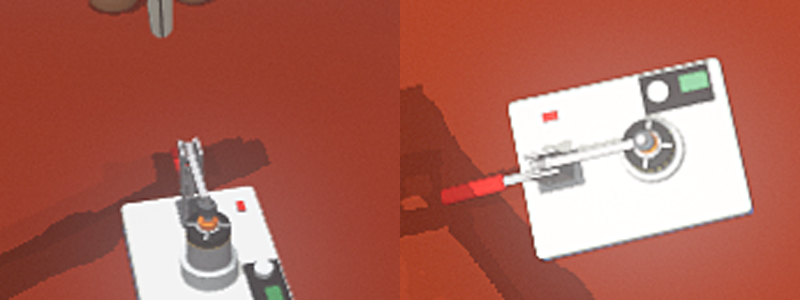

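In the left view the red handle's end is at about (177,150), which is pixel (216.6,125) in the full picture and matches the -13° prediction. The pad rests on the lid and the robot is clear.

```bash
python3 -c "
from station import robot
print(robot.job_done())"
```

```text
the job is handed in; nothing more can be done
None
```

The cup is seated on the drive cross and released, the toggle clamp is folded down with its pad on the lid, and the job is handed in at about 24 s; no pass/fail verdict came back, and the pad force could not be read directly.

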